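Third hand at the marquetry gluing tray

ROBOT

A 6-joint arm with a two-finger parallel gripper is mounted at the origin on the work surface. World frame = base frame: x ahead of the robot, y to its left, z up, the work surface at z = 0. Lengths are in m, angles in degrees, forces in N, time in s.
With the tool pointing down it reaches from about 0.25 to 0.725 m from the base axis. Payload 9.7 kg.
Tool frame: the origin (TCP) lies midway between the tips of the shut fingers; the grasp point (between the pads) lies 19 mm behind it; z points along the fingers, y is the line along which they close (so a half turn about z gives the same grasp; the last joint's range is limited). The gripper opens to 85 mm and grips with 20 to 120 N. Pads are 22 mm wide; open, the fingers measure 114 mm over their backs; the gripper's body (76 mm by 85 mm) begins 54 mm behind the grasp point. The pads swing forward as they close: fully open they stand 13 mm farther back than shut.
Start: joints at [65.89, 4.979, 10.078, 95.1, 0, 90], TCP at [0.225, 0.502, 0.231] pointing down, gripper open.
Joint ranges: [-179.16, 179.16], [-48.56, 103.87], [-65.8, 70.77], [-126.05, 130.52], [-82.76, 87.17], [-180, 180]. Speed limits (degrees/s): [127.2, 127.2, 147.25, 180, 180, 180].

INTERFACE

Orientations are given as [roll, pitch, yaw] about the fixed x, y, z axes, in that order (R = Rz(yaw) Ry(pitch) Rx(roll)).
In Python, from workcell import bot gives the robot as it stands.
- The arm moves only by the shell command python3 -m crank 'ROWS' [FORCE]. ROWS is JSON, a list of rows, each an object with "gripper": the finger opening in mm, from 0 to 85.4; "travel": the shift along the tool's x, y, z in mm, a list of three; "twist": the turn, a rotation vector about the tool's x, y, z in rad, a list of three. In form: [{"gripper": gripper, "travel": [tx, ty, tz], "twist": [rx, ry, rz]}, ...]. A call has 1 to 12 rows; each row shifts and turns the commanded pose from where the row before left it, along the tool's axes as they then stand; what a row does not reach is not made up. A row lasts 1/8 s, in which the tool goes at most 62.5 mm and 10.7 degrees, less where a joint would pass 70% of its speed; a pose out of reach is approached as far as the arm can. A call is refused whole if a number of a shift passes 62.5 or a number of a turn 0.188, either way. A call with a gripper value outside its range is refused whole. The fingers move at their own pace and stop on an object; FORCE is the grip in N (left out, the last holds). Time passes only in rows, so rows that do not move let the fingers close. It gives the time, the measured TCP pose, the force, the opening and the grip force at its end, in the units of the state.
- bot.get_obs(): the state, without advancing time (a new reading comes with each control period).
- bot.camera(name): name is "scene" or "top"; returns the picture (400x640x3 uint8, red, green, blue); there is no depth.
- bot.calibration(name): a dict with "vfov" (degrees; the focal length in pixels is half the picture's height over the tangent of half this angle, whatever the lens; pixels are square), "cx", "cy" (the principal point, pixels), "camera_from_world" (4x4, takes a point from world to camera coordinates). Camera axes: x right, y down, z forward; pixel columns grow to the right and rows downward; lengths in m; the calibration is good to about 2 mm. A picture is of the moment at which its call begins. calibration takes no time and is no camera call.
- bot.job_done(): hands the job in; it is judged then, once.
The state is a dict: "time": time; "q": joint angles; "qd": joint speeds; "joint_efforts": joint torques, N m; "ee_pos": TCP position; "tcp_rot": TCP orientation; "wrist_force": force on the tool from outside, world axes, zero at the start; "torque": the same for the moment, N m; "opening": finger opening in m; "grasp_force": force on a finger pad.
Only numpy, scipy, OpenCV 4.12 (cv2) and the standard library are available. Lean on these libraries where they do the work, as an engineer would, in place of code of your own. Each camera call takes 0.05 s, during which the arm holds its last target. There are 200 camera calls.

TASK

Stand the thicker wood billet in the gluing tray, a broad face towards the sprung stop, and let go; then stand the thinner billet behind it and press both against the stop with a steady push of about 12 N for the craftsman to fasten. Finish while still holding that pressure; never drive the stop to the end of its travel, and leave the trinket box, jar and brush alone.

Things in the scene. Friction and masses are not known exactly. Their poses are not given: they have to be found in the camera images.
- tray: Pale wood gluing tray bolted to the bench, 225 x 76 mm. Origin: underside, middle line; x along the tray to the stop (away from the robot), z up. Floor top at z 10 mm. The pocket spans x -85 (low rear wall) to +45 mm (stop's face at rest), y -29 to +29 mm; rear and side walls are low, tops at z 22 mm. Behind the stop a fixed bracket, 76 mm wide, at x 118 to 130 mm rises to z 66 mm.
- stop: Sprung stop in the tray: upright dark wood plate 56 wide, 56 high, 10 mm thick, on two sprung rods. Origin: middle of its front face's lower edge, 1 mm above the tray floor; axes as the tray's. At rest at x +45 mm in the tray. Pushed along the tray's +x it gives way straight, 1 mm for each 0.6 N (600 N/m: 12 N is 20 mm), and springs back; travel ends at 36 mm.
- thick: The thicker billet: a rectangular block of striped light and dark wood, 40 mm thick (its x), 52 mm wide (its y), 56 mm tall (z), upright on the bench, about 85 g. Origin: centre of its underside. It can be gripped across its 52 mm width, which leaves its two 40 mm-apart faces free.
- thin: The thinner billet: the same striped wood, 22 mm thick (its x), 52 mm wide (its y), 56 mm tall (z), upright on the bench, about 47 g. Origin: centre of its underside.
- trinket_box: Bystander: a closed wooden trinket box 90 x 70 x 45 mm with an inlaid top. Origin: centre of its underside.
- glue_jar: Bystander: a round jar, 56 mm in diameter and 65 mm tall. Origin: centre of its underside.
- glue_brush: Bystander: a brush 170 mm long lying on the bench along its x axis. Origin: underside, at mid-length.
Mind the look-alikes: they are no part of the job. What is shaped like the thick but green or pink is not meant.

How it is judged (in metres and radians):
On the way, in this order (a step that is already met when the one before it is completed fails the run):
1. the thicker billet stands in the tray, between the rear wall and the stop, let go (x of thick in the frame of tray between -0.04 and 0.06 m and y of thick in the frame of tray between -0.008 and 0.008 m and z of thick in the frame of tray below 0.014 m and angle between thick's own z axis and vertical below 0.1 rad and angle between the x axis of thick and the x axis of tray, either way round below 0.15 rad and contact force between thick and the fingers below 0.2 N), for 0.2 s.
2. the thinner billet stands in the tray behind it (x of thin in the frame of tray between -0.08 and 0.03 m and y of thin in the frame of tray between -0.008 and 0.008 m and z of each of thin, thick in the frame of tray below 0.014 m and angle between each of thin, thick's own z axis and vertical below 0.1 rad and angle between the x axis of each of thin, thick and the x axis of tray, either way round below 0.15 rad and x of thick in the frame of tray between -0.03 and 0.06 m and y of thick in the frame of tray between -0.008 and 0.008 m), for 0.2 s.
At the end, for the whole second after the job is handed in: Both billets upright (0.1 rad), on the tray floor (4 mm), square (0.15 rad) and centred (8 mm) in the tray, thicker one in front and pressing the stop with 8 to 16 N, thinner one pressing the thicker with over 6 N; the robot still bears on the thinner; all still (20 mm/s) (x of thick in the frame of tray between 0.026 and 0.062 m and y of thick in the frame of tray between -0.008 and 0.008 m and z of each of thick, thin in the frame of tray below 0.014 m and angle between each of thick, thin's own z axis and vertical below 0.1 rad and angle between the x axis of each of thick, thin and the x axis of tray, either way round below 0.15 rad and x of thin in the frame of tray between -0.006 and 0.032 m and y of thin in the frame of tray between -0.008 and 0.008 m and contact force between stop and thick between 8 and 16 N and contact force between thin and thick above 6 N and (contact force between thin and the fingers above 3 N or contact force between thin and the arm above 3 N) and linear speed of each of thick, thin below 0.02 m/s); the arm keeps its last pose, push and grip.
It fails at once if the stop is driven to the end of its travel (x of stop in the frame of tray above 0.0795 m).
It fails at once if the trinket box is moved (distance of trinket_box from where it was at the start of the episode above 0.03 m).
It fails at once if the glue jar is moved (distance of glue_jar from where it was at the start of the episode above 0.03 m).
It fails at once if the brush is moved (distance of glue_brush from where it was at the start of the episode above 0.03 m).
It also fails if it takes over 53 s, if anything falls off the work surface, if the arm or the gripper's body presses on something with over 40 N, if the wrist force passes 120 N, or if a joint passes its speed limit or range.

## Working session

There is one attempt and no reset: what is moved stays moved. The work goes in short steps, Python scripts to look and compute and a shell command to move; the robot and the scene stay as the last step left them, time stands still between calls to the robot, and variables do not carry over. Pictures are saved under pics/ and viewed, at most 10 in all, crops included, and the job is handed in when it is done.

```bash
mkdir -p pics; ls; python3 - <<'E'
from workcell import bot
import cv2
for n in("scene","top"):
    cv2.imwrite(f"pics/{n}0.png",bot.camera(n)[:,:,::-1]); print(bot.calibration(n))
print(bot.get_obs())
E
```

```text
pics
{'vfov': 51.51921640830802, 'cx': 322.8683025325438, 'cy': 199.5716112397565, 'camera_from_world': array([[-0.46002238,  0.88789787,  0.00409693,  0.31562847],
       [ 0.66724328,  0.34873748, -0.65815543, -0.31439662],
       [-0.58580356, -0.30003258, -0.75287094,  1.61672883],
       [ 0.        ,  0.        ,  0.        ,  1.        ]])}
{'vfov': 45.605185668441464, 'cx': 313.28706427476027, 'cy': 198.27084614730254, 'camera_from_world': array([[-0.0261004 , -0.99957469,  0.01300764, -0.04549768],
       [-0.99630012,  0.02494466, -0.08224259,  0.54885235],
       [ 0.08188314, -0.01510608, -0.99652745,  1.13611803],
       [ 0.        ,  0.        ,  0.        ,  1.        ]])}
{'time': 0.1, 'q': array([ 6.58896029e+01,  5.00667616e+00,  1.00378876e+01,  9.50999135e+01,
       -8.41629262e-04,  9.00020229e+01]), 'qd': array([0.09020921, 0.0368204 , 0.01868691, 0.1071882 , 0.02872877,
       0.0268178 ]), 'joint_efforts': array([ 7.91548300e-04, -5.21561337e+01,  4.65652084e+01,  1.61239773e-02,
        4.61434445e-05, -3.87719254e-06]), 'ee_pos': array([0.22458816, 0.50181855, 0.23065627]), 'tcp_rot': array([-1.79931298e+02,  8.44054302e-04,  1.55887581e+02]), 'wrist_force': array([-0.35356343,  0.65818063,  0.20442486]), 'torque': array([0.0113692 , 0.00724669, 0.00330655]), 'grasp_force': 0.0, 'opening': 0.08542310132717151}
```

View pics/scene0.png

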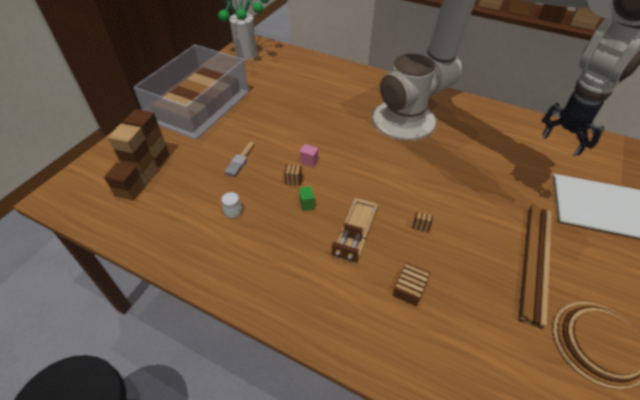

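View pics/top0.png

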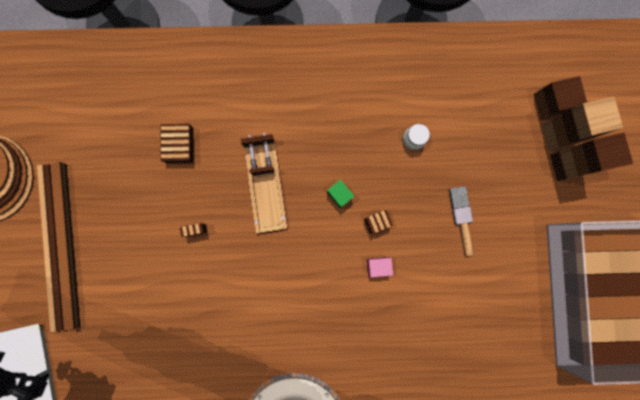

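The top view shows the following at these pixels:
- Striped block at (378,222).
- Thin striped block at (194,230).
- Green block at (341,194) and pink block at (380,267), both look-alikes.
- Inlaid trinket box at (177,143).
- Tray from (270,230) to the bracket at (257,138), jar at (417,137) and brush at (462,220).

The striped block at (378,222) fits the thick billet, and (194,230) fits the thin one. I'll confirm both in one enlarged crop.

```bash
python3 - <<'E'
import cv2
im=cv2.imread("pics/top0.png")[120:290,160:410]
cv2.imwrite("pics/crop0.png",cv2.resize(im,None,fx=3.2,fy=3.2,interpolation=cv2.INTER_CUBIC))
E
```

```text
(no output)
```

View pics/crop0.png

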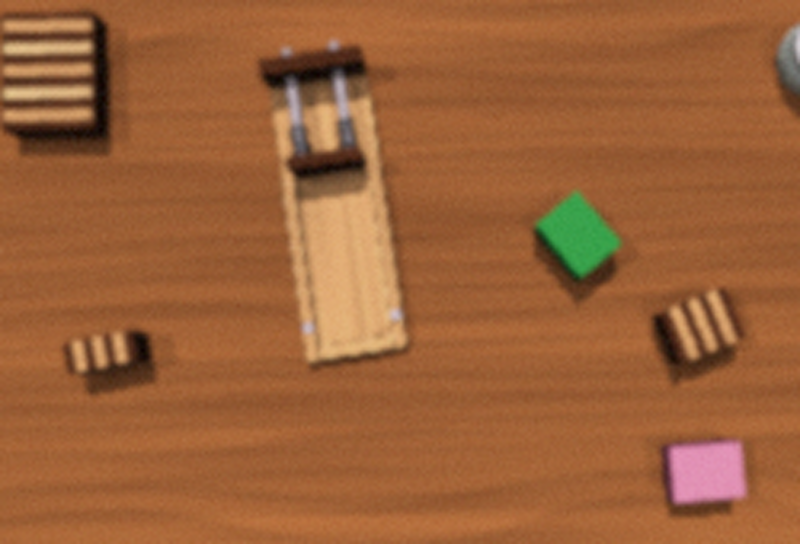

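```bash
cat > h.py <<'E'
import numpy as np,cv2
from workcell import bot
def ray(cal,px,z):
    px=np.atleast_2d(px); f=200/np.tan(np.radians(cal["vfov"]/2)); M=cal["camera_from_world"];R=M[:3,:3];c=-R.T@M[:3,3]
    d=np.c_[(px[:,0]-cal["cx"])/f,(px[:,1]-cal["cy"])/f,np.ones(len(px))]@R
    return (c+d*((z-c[2])/d[:,2])[:,None])[:,:2]
def blobs(im,box,lo,hi,amin,s=4):
    x0,y0,x1,y1=box
    c=cv2.resize(im[y0:y1,x0:x1],None,fx=s,fy=s,interpolation=cv2.INTER_CUBIC)
    m=cv2.inRange(cv2.cvtColor(c,cv2.COLOR_BGR2HSV),lo,hi)
    out=[]
    for k in cv2.findContours(m,cv2.RETR_EXTERNAL,cv2.CHAIN_APPROX_NONE)[0]:
        if cv2.contourArea(k)<amin*s*s: continue
        k=(k[:,0]+.5)/s-.5+[x0,y0]
        out.append(k.astype(np.float32))
    return out
E
python3 - <<'E'
from h import *
for n,boxes in (("top",dict(thick=(358,203,400,245),thin=(172,215,215,248),tray=(240,150,295,240))),("scene",dict(thick=(278,158,305,190),thin=(408,206,438,236)))):
    cal=bot.calibration(n);im=cv2.imread(f"pics/{n}0.png")
    M=cal["camera_from_world"];print(n,"cam",-M[:3,:3].T@M[:3,3])
    hsv=cv2.cvtColor(im,cv2.COLOR_BGR2HSV)
    for k,b in boxes.items():
        for lo in ((5,40,165),):
            for c in blobs(im,b,lo,(30,150,255),3):
                M_=cv2.moments(c);p=[M_["m10"]/M_["m00"],M_["m01"]/M_["m00"]]
                r=cv2.minAreaRect(c)
                z=.022 if k=="tray" else .056
                print(k,np.round(p,1),round(M_["m00"]),[round(v,1) for v in (*r[0],*r[1],r[2])],ray(cal,p,z).round(4), *(ray(cal,cv2.boxPoints(r),z).round(4).tolist() if k=="tray" else []))
    if n=="top": print(hsv[230,188:206].tolist(),hsv[200,255:290].tolist())
E
```

```text
top cam [ 0.45260524 -0.04200697  1.17790366]
thick [373.3 223. ] 52 [373.4, 223.1, 17.5, 3.6, 66.5] [[ 0.4826 -0.1991]]
thick [379.1 220.7] 50 [379.2, 220.8, 17.4, 3.6, 68.2] [[ 0.4878 -0.213 ]]
thick [385.  218.4] 53 [385.0, 218.5, 17.9, 3.6, 67.4] [[ 0.4929 -0.2271]]
thin [184.3 230.4] 28 [184.4, 230.5, 9.7, 3.5, 78.7] [[0.4768 0.2453]]
thin [190.5 229.1] 27 [190.6, 229.1, 9.9, 3.4, 77.9] [[0.4795 0.2308]]
thin [196.9 227.9] 28 [196.9, 228.0, 9.5, 3.5, 78.7] [[0.4818 0.2159]]
tray [260.5 158.7] 130 [259.9, 159.0, 11.9, 15.0, 5.2] [[0.6481 0.0674]] [0.6308, 0.0853] [0.6677, 0.0814] [0.6643, 0.0523] [0.6274, 0.0563]
tray [266.6 199.4] 1828 [265.2, 191.0, 79.7, 33.1, 81.8] [[0.5476 0.0542]] [0.661, 0.1095] [0.6707, 0.0291] [0.4767, 0.0055] [0.4674, 0.0849]
[[11, 156, 113], [12, 140, 164], [15, 129, 205], [15, 125, 212], [14, 133, 182], [13, 151, 132], [10, 164, 101], [11, 149, 135], [14, 135, 181], [15, 129, 210], [15, 126, 206], [13, 141, 165], [11, 160, 107], [9, 174, 76], [11, 176, 61], [10, 189, 35], [10, 184, 25], [18, 224, 25]] [[14, 128, 167], [15, 128, 187], [15, 129, 206], [14, 125, 220], [15, 122, 222], [15, 122, 225], [15, 123, 222], [15, 125, 221], [15, 124, 223], [15, 125, 226], [14, 120, 225], [16, 125, 226], [15, 125, 227], [15, 124, 223], [15, 124, 218], [16, 123, 219], [15, 121, 222], [15, 119, 227], [15, 123, 226], [15, 124, 220], [16, 125, 222], [15, 124, 224], [16, 122, 221], [16, 119, 216], [16, 124, 210], [15, 123, 208], [15, 123, 214], [15, 127, 190], [13, 144, 145], [12, 162, 132], [12, 171, 142], [12, 159, 157], [12, 170, 150], [12, 166, 158], [12, 172, 153]]
scene cam [1.30206069 0.31446735 1.0089732 ]
```

```bash
python3 - <<'E'
from h import *
cal=bot.calibration("top");im=cv2.imread("pics/top0.png")
S=cv2.cvtColor(cv2.GaussianBlur(im,(3,3),0),cv2.COLOR_BGR2HSV)[:,:,1].astype(float)
def cross(v,up):
    for i in range(len(v)-1):
        if v[i]>147>=v[i+1]: return i+(v[i]-147)/(v[i]-v[i+1])
L=[];R=[];B=[]
for y in range(180,222):
    a=cross(S[y,238:270],0); b=cross(S[y,300:268:-1],0)
    if a: L.append([238+a,y])
    if b: R.append([300-b,y])
for x in range(260,283):
    b=cross(S[245:218:-1,x],0)
    if b: B.append([x,245-b])
def fit(P,z):
    w=ray(cal,np.array(P),z).astype(np.float32); l=cv2.fitLine(w,cv2.DIST_HUBER,0,.001,.001).ravel(); l[:2]*=np.sign(l[0]) ;return l
l=fit(L,.022);r=fit(R,.022);r0=fit(R,0);b=fit(B,.022)
for n,v in(("L",l),("R",r),("R0",r0),("B",b)): print(n,v.round(4),np.degrees(np.arctan2(v[1],v[0])).round(2))
a=np.radians(7.0); u=np.array([np.cos(a),np.sin(a)]);n=np.array([-u[1],u[0]])
print("n-offsets",l[2:]@n,r[2:]@n,r0[2:]@n,"u rear",b[2:]@u)
# stop top edge & bracket: dark rows
V=cv2.cvtColor(im,cv2.COLOR_BGR2HSV)[:,:,2]
for y0,y1,z in((160,180,.067),(128,150,.066)):
    m=(V[y0:y1,235:290]<75); ys,xs=np.nonzero(m); c=(xs.mean()+235,ys.mean()+y0); w=ray(cal,[c],z)[0]; print(c,m.sum(),w,"u",w@u,"n",w@n)
E
```

```text
L [0.9912 0.1322 0.562  0.0955] 7.59
R [0.9903 0.1386 0.5438 0.0138] 7.97
R0 [0.9903 0.1386 0.5455 0.0149] 7.97
B [ 0.1282 -0.9917  0.4701  0.0464] -82.63
n-offsets 0.02635127569714322 -0.05258114908700602 -0.05173854376533416 u rear 0.47226417538344406
(np.float64(261.95), np.float64(171.95)) 100 [0.60897054 0.06018619] u 0.6117662212796369 n -0.014477266376348113
(np.float64(257.6845238095238), np.float64(142.2797619047619)) 168 [0.6800732  0.06912947] u 0.6834288005146039 n -0.014265885444887562
```

```bash
cat >> h.py <<'E'
from scipy.spatial.transform import Rotation as Ro
def to(x,y,z,yaw):
    """remaining twist z (rad) and travel (mm) in the tool frame after the twist"""
    o=bot.get_obs(); r=o["tcp_rot"]; T=Ro.from_euler("xyz",[180,0,yaw],degrees=True)
    w=(Ro.from_euler("xyz",r,degrees=True).inv()*T).as_rotvec()
    d=T.inv().apply(np.array([x,y,z])-o["ee_pos"])*1000
    print("twist",w.round(3),"travel",d.round(1),"t",o["time"],"pos",o["ee_pos"].round(4),"F",o["wrist_force"].round(1),"q",o["q"].round(0),"open",round(o["opening"],4))
TR=np.array([.5637,.0551]);TA=7.6
def tray(x,y=0):
    a=np.radians(TA);return TR+np.array([[np.cos(a),-np.sin(a)],[np.sin(a),np.cos(a)]])@[x,y]
E
python3 -m crank '[{"gripper":85,"travel":[0,0,0],"twist":[0,0,-0.155]},{"gripper":85,"travel":[0,0,0],"twist":[0,0,-0.155]},{"gripper":85,"travel":[0,0,0],"twist":[0,0,-0.155]},{"gripper":85,"travel":[0,0,0],"twist":[0,0,-0.155]},{"gripper":85,"travel":[0,0,0],"twist":[0,0,-0.155]},{"gripper":85,"travel":[0,-58,0],"twist":[0,0,0]},{"gripper":85,"travel":[0,-58,0],"twist":[0,0,0]},{"gripper":85,"travel":[0,-58,0],"twist":[0,0,0]},{"gripper":85,"travel":[0,-58,0],"twist":[0,0,0]},{"gripper":85,"travel":[0,-58,0],"twist":[0,0,0]},{"gripper":85,"travel":[0,-58,0],"twist":[0,0,0]},{"gripper":85,"travel":[0,-58,0],"twist":[0,0,0]}]'
python3 -c "
from h import *
to(.4878,-.213,.13,200.2)"
```

```text
time: 1.6
ee_pos: [0.3657, 0.1194, 0.2312]
tcp_rot: [180.0, 0.0, -159.7]
wrist_force: [0.8, 0.9, -0.3]
opening: 0.085
grasp_force: 0.0
twist [0.    0.    0.002] travel [ 2.000e-01 -3.542e+02  1.012e+02] t 1.6 pos [0.3657 0.1194 0.2312] F [ 0.8  0.9 -0.3] q [ 18. -17. -10.  97.   0.  -2.] open 0.085
```

```bash
python3 -m crank '[{"gripper":85,"travel":[0,-59,0],"twist":[0,0,0]},{"gripper":85,"travel":[0,-59,10],"twist":[0,0,0]},{"gripper":85,"travel":[0,-59,20],"twist":[0,0,0]},{"gripper":85,"travel":[0,-59,20],"twist":[0,0,0]},{"gripper":85,"travel":[0,-59,25],"twist":[0,0,0]},{"gripper":85,"travel":[0,-59,25],"twist":[0,0,0]},{"gripper":85,"travel":[0,0,0],"twist":[0,0,0]},{"gripper":85,"travel":[0,0,0],"twist":[0,0,0]}]'
python3 - <<'E'
from h import *
to(.4878,-.213,.03,200.2)
a=bot.camera("top")[:,:,::-1][150:300,300:470]; b=bot.camera("scene")[:,:,::-1][80:230,220:390]
cv2.imwrite("pics/a1.png",cv2.resize(np.hstack([a,b]),None,fx=2.3,fy=2.3,interpolation=cv2.INTER_CUBIC))
E
```

```text
time: 2.6
ee_pos: [0.4869, -0.2079, 0.1323]
tcp_rot: [179.9, -0.0, -159.7]
wrist_force: [-0.5, 0.8, 1.2]
opening: 0.0852
grasp_force: 0.0
twist [ 0.001 -0.001  0.001] travel [  0.9  -5.1 102.3] t 2.6 pos [ 0.4869 -0.2079  0.1323] F [-0.5  0.8  1.2] q [-23.   1.  -5.  84.   0. -43.] open 0.0852
```

View pics/a1.png

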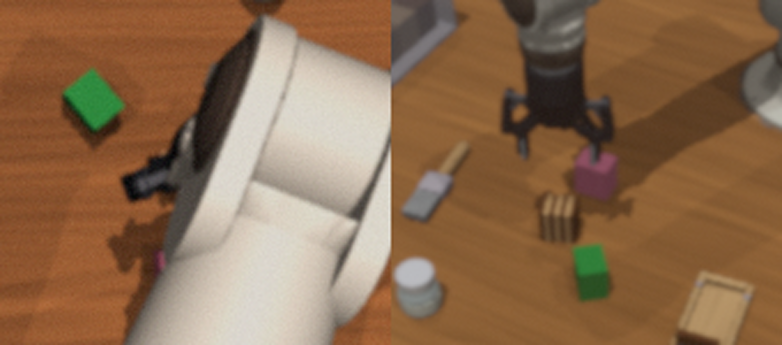

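The right half (scene view) shows the open fingers at crop (523,155) and (595,150), straddling the striped billet at (559,218). The look-alikes are clear, so I'm going down.

```bash
python3 -m crank '[{"gripper":85,"travel":[1,-5,20],"twist":[0,0,0]},{"gripper":85,"travel":[0,0,30],"twist":[0,0,0]},{"gripper":85,"travel":[0,0,30],"twist":[0,0,0]},{"gripper":85,"travel":[0,0,28],"twist":[0,0,0]},{"gripper":85,"travel":[0,0,0],"twist":[0,0,0]},{"gripper":40,"travel":[0,0,0],"twist":[0,0,0]},{"gripper":40,"travel":[0,0,0],"twist":[0,0,0]},{"gripper":40,"travel":[0,0,0],"twist":[0,0,0]},{"gripper":40,"travel":[0,0,0],"twist":[0,0,0]},{"gripper":40,"travel":[0,0,0],"twist":[0,0,0]}]' 40
python3 -c "
from h import *
to(*tray(.005),.15,187.6)"
```

```text
time: 3.95
ee_pos: [0.4891, -0.2133, 0.0265]
tcp_rot: [-179.9, 0.1, -159.7]
wrist_force: [0.2, 2.4, 6.6]
opening: 0.0513
grasp_force: 42.8
twist [-0.001  0.003  0.222] travel [-114.4  256.2 -123.5] t 3.95 pos [ 0.4891 -0.2133  0.0265] F [0.2 2.4 6.6] q [-24.   4. -14.  72.   0. -44.] open 0.0513
```

```bash
python3 -m crank '[{"gripper":40,"travel":[0,0,-20],"twist":[0,0,0]},{"gripper":40,"travel":[0,0,-35],"twist":[0,0,0]},{"gripper":40,"travel":[0,0,-35],"twist":[0,0,0.111]},{"gripper":40,"travel":[0,0,-30],"twist":[0,0,0.111]},{"gripper":40,"travel":[-20,43,0],"twist":[0,0,0]},{"gripper":40,"travel":[-20,43,0],"twist":[0,0,0]},{"gripper":40,"travel":[-20,43,0],"twist":[0,0,0]},{"gripper":40,"travel":[-20,43,0],"twist":[0,0,0]},{"gripper":40,"travel":[-20,43,0],"twist":[0,0,0]},{"gripper":40,"travel":[-14,41,0],"twist":[0,0,0]},{"gripper":40,"travel":[0,0,0],"twist":[0,0,0]},{"gripper":40,"travel":[0,0,0],"twist":[0,0,0]}]'
python3 - <<'E'
from h import *
to(*tray(.005),.04,187.6)
a=bot.camera("top")[:,:,::-1][110:250,200:340]; b=bot.camera("scene")[:,:,::-1][130:270,290:430]
cv2.imwrite("pics/a2.png",cv2.resize(np.hstack([a,b]),None,fx=2.8,fy=2.8,interpolation=cv2.INTER_CUBIC))
E
```

```text
time: 5.45
ee_pos: [0.5673, 0.0555, 0.1449]
tcp_rot: [-180.0, 0.0, -172.4]
wrist_force: [-0.5, 0.4, -0.9]
opening: 0.0516
grasp_force: 42.1
twist [-0.  0.  0.] travel [-1.400e+00  1.000e-01  1.049e+02] t 5.45 pos [0.5673 0.0555 0.1449] F [-0.5  0.4 -0.9] q [ 6.  7.  3. 86. -0. -2.] open 0.0516
```

View pics/a2.png

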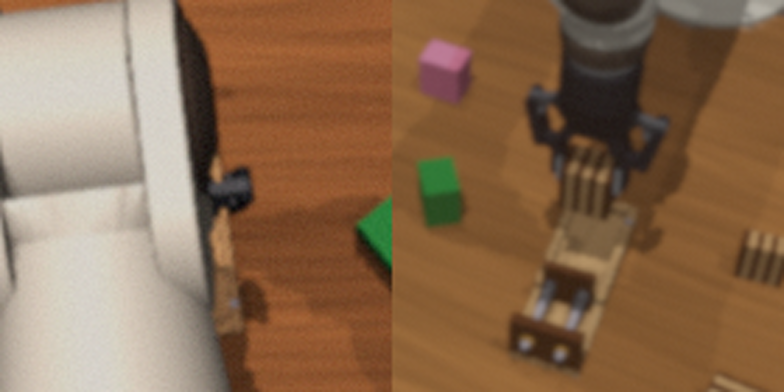

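The billet hangs squarely over the pocket in the scene half. The tray's y centring only has ±3 mm of play, so I'll check the estimated tray frame against the scene view.

```bash
python3 - <<'E'
from h import *
cal=bot.calibration("scene");M=cal["camera_from_world"];f=200/np.tan(np.radians(cal["vfov"]/2))
im=bot.camera("scene")[:,:,::-1]
x0,y0,s=320,190,8
big=cv2.resize(im[y0:y0+75,x0:x0+75],None,fx=s,fy=s,interpolation=cv2.INTER_CUBIC)
def pr(P):
    c=np.c_[P,np.ones(len(P))]@M[:3].T
    return ((np.c_[c[:,0]/c[:,2]*f+cal["cx"],c[:,1]/c[:,2]*f+cal["cy"]]-[x0,y0]+.5)*s).astype(np.int32)
def loop(pts,z,col):
    P=np.array([[*tray(*p),z] for p in pts]); cv2.polylines(big,[pr(P)],True,col,1)
loop([(-.085,.029),(.045,.029),(.045,-.029),(-.085,-.029)],.022,(255,0,0))
loop([(-.095,.038),(.13,.038),(.13,-.038),(-.095,-.038)],0,(0,255,0))
loop([(.045,.028),(.055,.028),(.055,-.028),(.045,-.028)],.067,(0,0,255))
loop([(.118,.038),(.13,.038),(.13,-.038),(.118,-.038)],.066,(0,255,255))
cv2.imwrite("pics/a3.png",big)
E
```

```text
(no output)
```

View pics/a3.png

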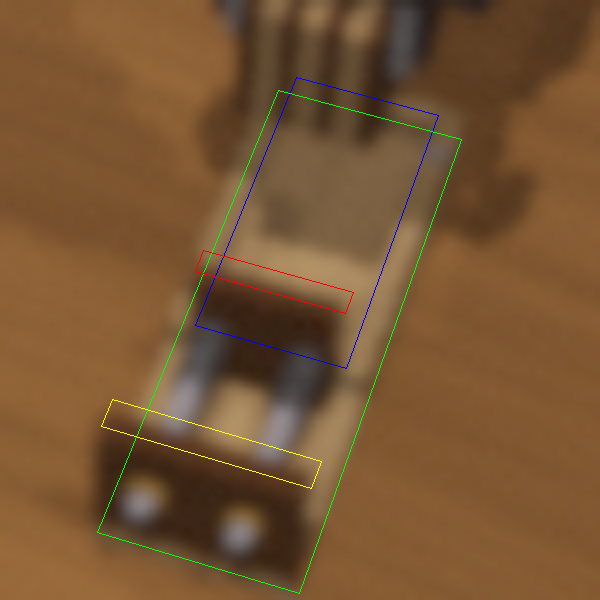

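The overlay lies on the tray's real edges, bracket bottom (100,540)–(300,580) and rear corner (465,125), within about 1–2 mm. Lowering.

```bash
python3 -m crank '[{"gripper":40,"travel":[-4,0,25],"twist":[0,0,0]},{"gripper":40,"travel":[0,0,30],"twist":[0,0,0]},{"gripper":40,"travel":[0,0,25],"twist":[0,0,0]},{"gripper":40,"travel":[0,0,12],"twist":[0,0,0]},{"gripper":40,"travel":[0,0,6],"twist":[0,0,0]},{"gripper":40,"travel":[0,0,4],"twist":[0,0,0]},{"gripper":40,"travel":[0,0,3],"twist":[0,0,0]},{"gripper":40,"travel":[0,0,2],"twist":[0,0,0]},{"gripper":40,"travel":[0,0,0],"twist":[0,0,0]},{"gripper":40,"travel":[0,0,0],"twist":[0,0,0]}]'
python3 -c "
from h import *
to(*tray(.005),.0365,187.6)"
```

```text
time: 6.85
ee_pos: [0.5714, 0.0562, 0.0377]
tcp_rot: [-180.0, 0.0, -172.4]
wrist_force: [-0.2, 0.3, -1.7]
opening: 0.0516
grasp_force: 42.1
twist [-0.  0. -0.] travel [ 2.8 -0.1  1.2] t 6.85 pos [0.5714 0.0562 0.0377] F [-0.2  0.3 -1.7] q [ 6.  9. -7. 74. -0. -2.] open 0.0516
```

```bash
python3 -m crank '[{"gripper":40,"travel":[0,0,1],"twist":[0,0,0]},{"gripper":40,"travel":[0,0,1],"twist":[0,0,0]},{"gripper":40,"travel":[0,0,0],"twist":[0,0,0]},{"gripper":56,"travel":[0,0,0],"twist":[0,0,0]},{"gripper":62,"travel":[0,0,0],"twist":[0,0,0]},{"gripper":80,"travel":[0,0,0],"twist":[0,0,0]},{"gripper":80,"travel":[0,0,0],"twist":[0,0,0]},{"gripper":80,"travel":[0,0,-15],"twist":[0,0,0]},{"gripper":80,"travel":[0,0,-30],"twist":[0,0,0]},{"gripper":80,"travel":[0,0,-40],"twist":[0,0,0]},{"gripper":85,"travel":[0,0,-30],"twist":[0,0,0]},{"gripper":85,"travel":[0,0,0],"twist":[0,0,0]}]'
python3 -c "
from h import *
to(.4795,.2308,.15,189.7)"
```

```text
time: 8.35
ee_pos: [0.5726, 0.0563, 0.1543]
tcp_rot: [-180.0, 0.3, -172.4]
wrist_force: [-0.4, 0.1, -0.1]
opening: 0.085
grasp_force: 0.0
twist [-0.     0.005 -0.037] travel [ 62.4 187.7   4.3] t 8.35 pos [0.5726 0.0563 0.1543] F [-0.4  0.1 -0.1] q [ 6.  7.  4. 86. -0. -2.] open 0.085
```

```bash
python3 -m crank '[{"gripper":85,"travel":[15.5,47,0],"twist":[0,0,-0.037]},{"gripper":85,"travel":[15.5,47,0],"twist":[0,0,0]},{"gripper":85,"travel":[15.5,47,0],"twist":[0,0,0]},{"gripper":85,"travel":[15.5,47,0],"twist":[0,0,0]},{"gripper":85,"travel":[0,0,0],"twist":[0,0,0]},{"gripper":85,"travel":[0,0,0],"twist":[0,0,0]}]'
python3 - <<'E'
from h import *
to(.4795,.2308,.0265,189.7)
t=bot.camera("top")[:,:,::-1]; s=bot.camera("scene")[:,:,::-1]
cal=bot.calibration("top")
for c in blobs(t,(235,165,300,225),(5,40,165),(30,150,255),3): 
    M_=cv2.moments(c);p=[M_["m10"]/M_["m00"],M_["m01"]/M_["m00"]];print(np.round(p,1),round(M_["m00"]),ray(cal,p,.066)[0].round(4))
cv2.imwrite("pics/a4.png",cv2.resize(np.hstack([t[120:260,170:310],s[140:280,310:450]]),None,fx=2.8,fy=2.8,interpolation=cv2.INTER_CUBIC))
E
```

```text
time: 9.1
ee_pos: [0.48, 0.2318, 0.1502]
tcp_rot: [-180.0, -0.0, -170.3]
wrist_force: [-0.4, -0.4, -1.0]
opening: 0.0848
grasp_force: 0.0
twist [-0.    -0.     0.001] travel [  0.7  -0.9 123.7] t 9.1 pos [0.48   0.2318 0.1502] F [-0.4 -0.4 -1. ] q [26.  2. -2. 86. -0. 16.] open 0.0848
[257.4 189.6] 54 [0.5676 0.0716]
[263.6 188.4] 54 [0.5702 0.057 ]
[269.9 187.4] 55 [0.572  0.0422]
[261.2 165.5] 13 [0.6245 0.0618]
[267.7 204.5] 903 [0.5319 0.0483]
```

View pics/a4.png

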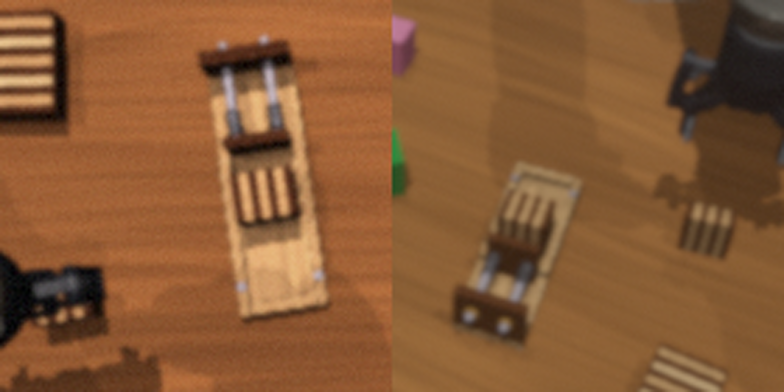

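The thick billet stands square in the pocket (top half, crop (264,193), about 1 mm off centre). The thin one is at (705,228) in the scene half, with the gripper above it. I'll cross-check the thin billet's position numerically in the scene view before descending.

```bash
python3 - <<'E'
from h import *
cal=bot.calibration("scene");M=cal["camera_from_world"];f=200/np.tan(np.radians(cal["vfov"]/2))
for P in ((.4795,.2308,.056),(.4795,.2308,0),(.48,.2318,.163)):
    c=M[:3]@[*P,1]; print(P,(c[:2]/c[2]*f+[cal["cx"],cal["cy"]]).round(1))
im=cv2.imread("pics/scene0.png")
V=cv2.cvtColor(im[200:242,400:445],cv2.COLOR_BGR2HSV)[:,:,2]
for r in range(210,236,2): print(r,V[r-200,8:40].tolist())
E
```

```text
(0.4795, 0.2308, 0.056) [424.5 216.2]
(0.4795, 0.2308, 0) [421.  227.7]
(0.48, 0.2318, 0.163) [432.1 192.1]
210 [137, 138, 139, 139, 139, 140, 141, 142, 142, 144, 144, 145, 146, 147, 147, 146, 145, 144, 143, 142, 142, 143, 142, 142, 144, 143, 143, 145, 145, 144, 144, 143]
212 [134, 135, 135, 136, 136, 137, 134, 125, 119, 124, 139, 150, 149, 143, 140, 143, 146, 147, 146, 147, 146, 146, 144, 144, 143, 142, 140, 142, 143, 143, 143, 143]
214 [140, 140, 138, 137, 137, 134, 126, 112, 104, 121, 149, 159, 147, 125, 125, 146, 158, 152, 136, 134, 142, 151, 148, 143, 141, 142, 144, 143, 142, 142, 142, 143]
216 [140, 141, 142, 142, 140, 134, 118, 99, 106, 134, 157, 160, 140, 118, 130, 153, 159, 143, 119, 125, 149, 160, 147, 126, 117, 127, 138, 144, 144, 144, 145, 145]
218 [136, 138, 138, 138, 136, 125, 102, 81, 88, 112, 128, 126, 109, 106, 132, 152, 151, 131, 115, 132, 155, 161, 144, 116, 110, 125, 136, 140, 141, 142, 143, 142]
220 [134, 135, 134, 134, 128, 111, 84, 72, 83, 96, 97, 86, 73, 81, 100, 109, 103, 91, 91, 115, 135, 136, 119, 104, 111, 128, 136, 140, 141, 140, 141, 140]
222 [133, 131, 
[... 362 characters left out ...]
, 95, 83, 75, 91, 116, 131, 135, 136, 137, 137, 138, 139, 138]
228 [142, 140, 135, 124, 108, 94, 96, 102, 97, 83, 75, 84, 97, 97, 84, 73, 79, 93, 99, 89, 77, 85, 110, 129, 135, 138, 138, 138, 137, 137, 136, 136]
230 [136, 138, 139, 139, 136, 133, 131, 128, 123, 116, 112, 113, 111, 103, 90, 85, 94, 100, 97, 82, 82, 103, 126, 138, 141, 144, 142, 141, 140, 138, 138, 137]
232 [132, 132, 133, 134, 134, 135, 134, 135, 136, 135, 135, 135, 133, 130, 128, 125, 125, 122, 115, 106, 109, 122, 133, 139, 143, 146, 147, 147, 146, 145, 144, 143]
234 [139, 139, 138, 134, 134, 132, 132, 132, 133, 133, 135, 137, 138, 138, 139, 139, 138, 137, 136, 135, 134, 135, 137, 140, 143, 144, 145, 146, 146, 146, 146, 146]
```

```bash
python3 -m crank '[{"gripper":85,"travel":[2.5,-1,25],"twist":[0,0,0]},{"gripper":85,"travel":[0,0,35],"twist":[0,0,0]},{"gripper":85,"travel":[0,0,35],"twist":[0,0,0]},{"gripper":85,"travel":[0,0,28],"twist":[0,0,0]},{"gripper":85,"travel":[0,0,0],"twist":[0,0,0]},{"gripper":40,"travel":[0,0,0],"twist":[0,0,0]},{"gripper":40,"travel":[0,0,0],"twist":[0,0,0]},{"gripper":40,"travel":[0,0,0],"twist":[0,0,0]},{"gripper":40,"travel":[0,0,0],"twist":[0,0,0]},{"gripper":40,"travel":[0,0,0],"twist":[0,0,0]}]' 40
python3 -c "
from h import *
to(*tray(-.052,.0005),.15,187.6)"
```

```text
time: 10.45
ee_pos: [0.4789, 0.2308, 0.0293]
tcp_rot: [180.0, 0.2, -170.3]
wrist_force: [-0.3, -1.7, 6.4]
opening: 0.0512
grasp_force: 43.0
twist [0.    0.003 0.036] travel [  -8.8 -184.9 -120.7] t 10.45 pos [0.4789 0.2308 0.0293] F [-0.3 -1.7  6.4] q [ 26.   3. -14.  72.  -0.  16.] open 0.0512
```

```bash
python3 -m crank '[{"gripper":40,"travel":[0,0,-20],"twist":[0,0,0]},{"gripper":40,"travel":[0,0,-35],"twist":[0,0,0]},{"gripper":40,"travel":[0,0,-35],"twist":[0,0,0.036]},{"gripper":40,"travel":[0,0,-25],"twist":[0,0,0]},{"gripper":40,"travel":[-2,-46,0],"twist":[0,0,0]},{"gripper":40,"travel":[-2,-46,0],"twist":[0,0,0]},{"gripper":40,"travel":[-2,-46,0],"twist":[0,0,0]},{"gripper":40,"travel":[-2,-46,0],"twist":[0,0,0]},{"gripper":40,"travel":[0,0,0],"twist":[0,0,0]},{"gripper":40,"travel":[0,0,0],"twist":[0,0,0]},{"gripper":40,"travel":[0,0,0],"twist":[0,0,0]}]'
python3 -c "
from h import *
to(*tray(-.052,.0005),.0393,187.6)"
```

```text
time: 11.82
ee_pos: [0.5101, 0.0501, 0.1427]
tcp_rot: [180.0, 0.0, -172.3]
wrist_force: [0.1, 0.9, 0.3]
opening: 0.0513
grasp_force: 42.2
twist [0.    0.    0.002] travel [ -1.7  -1.7 103.4] t 11.825 pos [0.5101 0.0501 0.1427] F [0.1 0.9 0.3] q [ 6. -1. -6. 85.  0. -2.] open 0.0513
```

```bash
python3 -m crank '[{"gripper":40,"travel":[0,-1.5,25],"twist":[0,0,0]},{"gripper":40,"travel":[0,0,30],"twist":[0,0,0]},{"gripper":40,"travel":[0,0,24],"twist":[0,0,0]},{"gripper":40,"travel":[0,0,11],"twist":[0,0,0]},{"gripper":40,"travel":[0,0,5],"twist":[0,0,0]},{"gripper":40,"travel":[0,0,4],"twist":[0,0,0]},{"gripper":40,"travel":[0,0,2],"twist":[0,0,0]},{"gripper":40,"travel":[0,0,0],"twist":[0,0,0]},{"gripper":40,"travel":[0,0,0],"twist":[0,0,0]}]'
python3 -c "
from h import *
to(*tray(-.052,.0005),.0393,187.6)"
```

```text
time: 12.95
ee_pos: [0.5106, 0.0477, 0.0418]
tcp_rot: [-180.0, 0.0, -172.4]
wrist_force: [-1.1, -0.6, 0.5]
opening: 0.0515
grasp_force: 42.2
twist [-0.  0.  0.] travel [-1.6  0.9  2.5] t 12.95 pos [0.5106 0.0477 0.0418] F [-1.1 -0.6  0.5] q [  5.   1. -16.  74.  -0.  -2.] open 0.0515
```

```bash
python3 -m crank '[{"gripper":40,"travel":[0,1,1],"twist":[0,0,0]},{"gripper":40,"travel":[0,0,1],"twist":[0,0,0]},{"gripper":40,"travel":[0,0,0],"twist":[0,0,0]},{"gripper":40,"travel":[0,0,0],"twist":[0,0,0]}]'
python3 -c "
from h import *
to(*tray(-.052,.0005),.0393,187.6)"; python3 -m crank '[{"gripper":40,"travel":[0,0,1],"twist":[0,0,0]},{"gripper":40,"travel":[0,0,0],"twist":[0,0,0]},{"gripper":40,"travel":[0,0,0],"twist":[0,0,0]}]'
```

```text
time: 13.45
ee_pos: [0.5103, 0.0487, 0.0395]
tcp_rot: [180.0, -0.0, -172.4]
wrist_force: [-0.0, 0.3, -0.4]
opening: 0.0515
grasp_force: 42.2
twist [ 0.    -0.     0.001] travel [-1.8 -0.2  0.2] t 13.45 pos [0.5103 0.0487 0.0395] F [-0.   0.3 -0.4] q [  5.   1. -16.  74.   0.  -2.] open 0.0515
time: 13.82
ee_pos: [0.5104, 0.0487, 0.0393]
tcp_rot: [180.0, 0.0, -172.4]
wrist_force: [-3.1, -0.3, 5.9]
opening: 0.0515
grasp_force: 42.9
```

The billet bears on the floor. I'll ease it by 1 mm and advance.

```bash
python3 -m crank '[{"gripper":40,"travel":[0,0,-0.8],"twist":[0,0,0]},{"gripper":40,"travel":[0,0,0],"twist":[0,0,0]},{"gripper":40,"travel":[-5,0,0],"twist":[0,0,0]},{"gripper":40,"travel":[-5,0,0],"twist":[0,0,0]},{"gripper":40,"travel":[-5,0,0],"twist":[0,0,0]},{"gripper":40,"travel":[-4,0,0],"twist":[0,0,0]},{"gripper":40,"travel":[-3,0,0],"twist":[0,0,0]},{"gripper":40,"travel":[-3,0,0],"twist":[0,0,0]},{"gripper":40,"travel":[-3,0,0],"twist":[0,0,0]},{"gripper":40,"travel":[-3,0,0],"twist":[0,0,0]},{"gripper":40,"travel":[-3,0,0],"twist":[0,0,0]},{"gripper":40,"travel":[-3,0,0],"twist":[0,0,0]}]'
python3 -m crank '[{"gripper":40,"travel":[-3,0,0],"twist":[0,0,0]},{"gripper":40,"travel":[-2,0,0],"twist":[0,0,0]},{"gripper":40,"travel":[0,0,0],"twist":[0,0,0]},{"gripper":40,"travel":[0,0,0],"twist":[0,0,0]}]'
python3 -c "
from h import *
to(*tray(.01,0),.0393,187.6)"
```

```text
time: 15.32
ee_pos: [0.5471, 0.0536, 0.0393]
tcp_rot: [180.0, -0.0, -172.4]
wrist_force: [-0.9, -0.8, 0.2]
opening: 0.051
grasp_force: 42.3
time: 15.82
ee_pos: [0.552, 0.0543, 0.0393]
tcp_rot: [180.0, 0.0, -172.4]
wrist_force: [0.8, 1.0, 0.3]
opening: 0.0511
grasp_force: 42.3
twist [0.    0.    0.001] travel [-21.7  -0.8   0. ] t 15.825 pos [0.552  0.0543 0.0393] F [0.8 1.  0.3] q [  6.   6. -10.  74.   0.  -2.] open 0.0511
```

```bash
python3 -m crank '[{"gripper":40,"travel":[-2,0,0],"twist":[0,0,0]},{"gripper":40,"travel":[-2,0,0],"twist":[0,0,0]},{"gripper":40,"travel":[-2,0,0],"twist":[0,0,0]},{"gripper":40,"travel":[-2,0,0],"twist":[0,0,0]},{"gripper":40,"travel":[-2,0,0],"twist":[0,0,0]},{"gripper":40,"travel":[0,0,0],"twist":[0,0,0]},{"gripper":40,"travel":[0,0,0],"twist":[0,0,0]}]'
python3 - <<'E'
from h import *
f=[]
for i in range(4): bot.camera("top"); f.append(bot.get_obs()["wrist_force"])
F=np.mean(f,0);a=np.radians(7.6);print(F.round(2),"push",-(F[0]*np.cos(a)+F[1]*np.sin(a)))
t=bot.camera("top")[:,:,::-1]; s=bot.camera("scene")[:,:,::-1]
cv2.imwrite("pics/a5.png",cv2.resize(np.hstack([t[120:220,210:310],s[180:280,310:410]]),None,fx=4,fy=4,interpolation=cv2.INTER_CUBIC))
E
```

```text
time: 16.7
ee_pos: [0.5619, 0.0556, 0.0393]
tcp_rot: [-180.0, 0.0, -172.4]
wrist_force: [-0.2, 0.5, 0.1]
opening: 0.0511
grasp_force: 42.3
[-0.02 -0.05 -0.27] push 0.025977035062814405
```

View pics/a5.png

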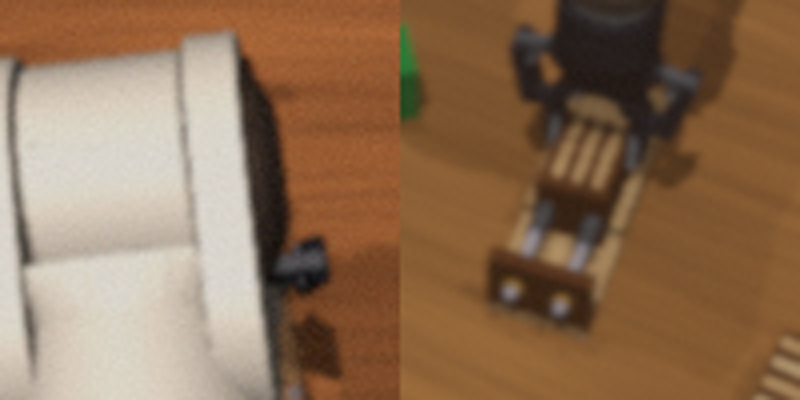

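The right half shows the thick billet just in front of the stop (crop (590,155); stop top at (580,185)), with the fingers behind it. There's no push force yet, so I'll continue in small steps.

```bash
cat >> h.py <<'E'
def push():
    f=[]
    for i in range(6): bot.camera("top"); f.append(bot.get_obs()["wrist_force"])
    F=np.mean(f,0);a=np.radians(TA);o=bot.get_obs();d=o["ee_pos"][:2]-TR
    print("push",-(F[0]*np.cos(a)+F[1]*np.sin(a)),"Fz",F[2],"trayx",d@[np.cos(a),np.sin(a)],"y",d@[-np.sin(a),np.cos(a)],o["time"],o["opening"])
E
python3 -m crank '[{"gripper":40,"travel":[-2,0,0],"twist":[0,0,0]},{"gripper":40,"travel":[-2,0,0],"twist":[0,0,0]},{"gripper":40,"travel":[0,0,0],"twist":[0,0,0]},{"gripper":40,"travel":[0,0,0],"twist":[0,0,0]}]'; python3 -c "
from h import *
push()"
python3 -m crank '[{"gripper":40,"travel":[-2,0,0],"twist":[0,0,0]},{"gripper":40,"travel":[-2,0,0],"twist":[0,0,0]},{"gripper":40,"travel":[0,0,0],"twist":[0,0,0]},{"gripper":40,"travel":[0,0,0],"twist":[0,0,0]}]'; python3 -c "
from h import *
push()"
```

```text
time: 17.5
ee_pos: [0.5657, 0.0561, 0.0393]
tcp_rot: [180.0, -0.0, -172.4]
wrist_force: [-2.8, -0.7, 1.6]
opening: 0.0514
grasp_force: 42.5
push 3.2994131646963556 Fz 1.7475825083414331 trayx 0.0021218793049862417 y 0.0007603325464403462 17.8 0.05157030652750041
time: 18.3
ee_pos: [0.5695, 0.0566, 0.0393]
tcp_rot: [180.0, -0.0, -172.4]
wrist_force: [-6.0, -0.3, 3.3]
opening: 0.0513
grasp_force: 42.6
push 5.730529846972033 Fz 2.346084212103463 trayx 0.005982264735320909 y 0.0007527754060336126 18.6 0.051154215397284056
```

```bash
python3 -m crank '[{"gripper":40,"travel":[-1.5,0,0],"twist":[0,0,0]},{"gripper":40,"travel":[-1.5,0,0],"twist":[0,0,0]},{"gripper":40,"travel":[-1.5,0,0],"twist":[0,0,0]},{"gripper":40,"travel":[-1.5,0,0],"twist":[0,0,0]},{"gripper":40,"travel":[-1.5,0,0],"twist":[0,0,0]},{"gripper":40,"travel":[-1.5,0,0],"twist":[0,0,0]},{"gripper":40,"travel":[-1,0,0],"twist":[0,0,0]},{"gripper":40,"travel":[0,0,0],"twist":[0,0,0]},{"gripper":40,"travel":[0,0,0],"twist":[0,0,0]},{"gripper":40,"travel":[0,0,0],"twist":[0,0,0]}]'; python3 - <<'E'
from h import *
push()
s=bot.camera("scene")[:,:,::-1]
cv2.imwrite("pics/a6.png",cv2.resize(s[190:275,320:405],None,fx=6,fy=6,interpolation=cv2.INTER_CUBIC))
E
```

```text
time: 19.85
ee_pos: [0.5781, 0.0578, 0.0393]
tcp_rot: [-180.0, -0.2, -172.4]
wrist_force: [-12.4, -2.2, 7.2]
opening: 0.051
grasp_force: 43.2
push 13.232603364622928 Fz 7.689986580055332 trayx 0.014662302886993649 y 0.0007433364705742001 20.15 0.05104648119416042
```

View pics/a6.png

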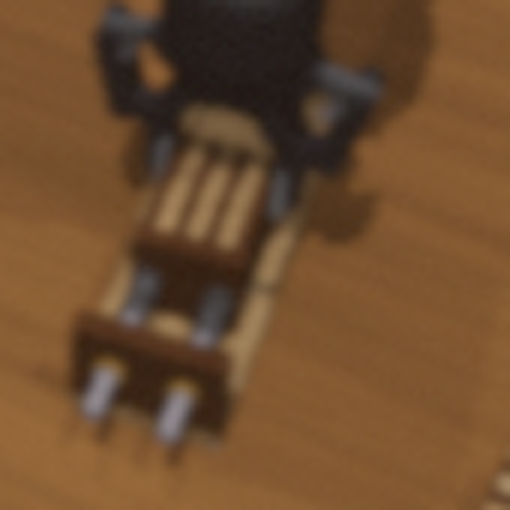

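The view shows both billets lined up, with the stop displaced and its rods protruding through the bracket at (100,390) and (175,415). Wrist push is 13 N, of which some is floor friction. From the travel of about 16.5 mm I estimate 10 N on the stop, so I'll add 2.5 mm and check it's steady.

```bash
python3 -m crank '[{"gripper":40,"travel":[-1.5,0,0],"twist":[0,0,0]},{"gripper":40,"travel":[-1,0,0],"twist":[0,0,0]},{"gripper":40,"travel":[0,0,-0.5],"twist":[0,0,0]},{"gripper":40,"travel":[0,0,0],"twist":[0,0,0]},{"gripper":40,"travel":[0,0,0],"twist":[0,0,0]},{"gripper":40,"travel":[0,0,0],"twist":[0,0,0]},{"gripper":40,"travel":[0,0,0],"twist":[0,0,0]},{"gripper":40,"travel":[0,0,0],"twist":[0,0,0]}]'; python3 - <<'E'
from h import *
push();push()
E
```

```text
time: 21.2
ee_pos: [0.5803, 0.0581, 0.0393]
tcp_rot: [-180.0, -0.2, -172.4]
wrist_force: [-12.7, -1.8, 5.1]
opening: 0.0513
grasp_force: 42.8
push 13.183525064161836 Fz 5.129774012469275 trayx 0.01683800753217934 y 0.0007418944245006905 21.5 0.05159664137817229
push 12.864421419498184 Fz 5.02859345391874 trayx 0.016835892901105296 y 0.0007581964566187767 21.8 0.05106448582513648
```

```bash
python3 -c "
from workcell import bot
print(bot.job_done())"
```

```text
the job is handed in; nothing more can be done
None
```

I handed the job in at about 22 s with both billets upright in the tray, the thicker one in front, and the arm still holding the thin one against the stop at a steady 13 N at the wrist (about 11 N on the stop by my estimate); no verdict came back.

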